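# Close the sample box: seat the lid and snap its four clips crosswise

## Robot

A 6-joint arm with a two-finger parallel gripper is mounted at the origin on a cart in front of the work surface, level with it; the furniture and walls round the work are solid. World frame = base frame: x ahead of the robot, y to its left, z up, the work surface at z = 0. Lengths are in m, angles in rad, forces in N, time in s.
With the tool pointing down it reaches from about 0.275 to 0.875 m from the base axis. Payload 12.5 kg.
Tool frame: the origin (TCP) lies on the centre line of the jaws, within the pads' length; the fingertips stand r.finger_overhang ahead of it and the grasp point (between the pads) lies 3 mm ahead of it (r.finger_overhang is the distance from the TCP to the fingertips, in m); z points along the fingers, y is the line along which they close (so a half turn about z gives the same grasp; the last joint's range is limited). The gripper opens to 85 mm and grips with 20 to 120 N. Pads are 22 mm wide; open, the fingers measure 114 mm over their backs; the gripper's body (76 mm by 85 mm) begins 54 mm behind the grasp point. The pads swing forward as they close: fully open they stand 13 mm farther back than shut.
Start: joints at [1.101, 0.351, 1.652, -0, 1.139, -0.085], TCP at [0.206, 0.51, 0.253] pointing down, gripper open.
Joint ranges: [-2.75, 2.75], [-0.79, 2.1], [0.01, 2.65], [-1.57, 4.71], [0.07, 3.14], [-2.87, 2.87]. Speed limits (rad/s): [2.22, 2.22, 2.79, 3.14, 3.14, 3.14].

## Interface

Orientations are given as a unit quaternion [x, y, z, w].
In Python, from cell import r, optics gives the robot as it stands. The module is installed in compiled form; this text tells all that it offers. Calls block until the motion is done:
- r.move_to(position, orientation): joint-space move of the TCP to a pose.
- r.move_linear(position, rot=None, vel=0.15): straight line of the TCP; rot=None keeps the orientation; vel is the mean speed in m/s.
- r.set_joints(angles): joint-space move.
- r.set_gripper(opening, squeeze=None): opening from 0.0 (shut) to 1.0 (fully open); squeeze is the grip in N (None keeps the last); returns when the fingers have stopped.
- r.sleep(seconds).
- r.inverse_kinematics(position, orientation): joint angles nearest the present ones, or None.
- optics.get_image(name): name is "side" or "top" or "wrist"; returns a dict with "pixels" (480x640x3 uint8, red, green, blue), "depth" (480x640 float32, m along the optical axis (not along the pixel's ray), 0 where there is no reading), "fx", "fy", "cx", "cy" (pixels), "camera_from_world" (4x4, takes a point from world to camera coordinates); the wrist camera has in their place "mount" (4x4, takes a point from camera to tool coordinates, whose origin is the TCP and whose axes are the flange's). Camera axes: x right, y down, z forward; pixel columns grow to the right and rows downward; lengths in m; the calibration is good to about 2 mm. A picture is of the moment at which its call begins: read the wrist's pose just before it.
A pose or a line that the arm cannot do raises r.PlanningError and nothing moves.
- r.hand_in(): hands the job in; it is judged then, once.
Readings, each from a call of its own:
- r.current_t(): time.
- r.current_q(): joint angles.
- r.current_qvel(): joint speeds.
- r.current_effort(): joint torques, N m.
- r.current_tool_pos(): TCP position.
- r.current_ee_rot(): TCP orientation.
- r.current_contact_force(): force on the tool from outside, world axes, zero at the start.
- r.current_torque(): the same for the moment, N m.
- r.current_opening(): opening from 0.0 (shut) to 1.0 (fully open).
- r.current_finger_force(): force on a finger pad.
Only numpy, scipy, OpenCV 4.12 (cv2) and the standard library are available. Lean on these libraries where they do the work, as an engineer would, in place of code of your own. Each camera call takes 0.05 s, during which the arm holds its last target. There are 200 camera calls.

## Task

Lift the blue lid by its handle and seat it fully home in the mouth of the white sample box. Then fold the four orange clips over the lid's edge and press each one down until it snaps shut, going crosswise: after the first clip do the one at the opposite corner, then the other two. Be gentle: do not lean on the lid or a clip with more than 30 N (a clip snaps at about 5 N), and leave the beakers where they stand.

Things in the scene. Friction and masses are not known exactly. Their poses are not given: they have to be found in the camera images.
- box: White open sample box, 120 (x) x 170 (y) x 75 mm high, walls 4, mouth 112 x 162; fixed. Origin: centre of underside. A springy black seal (6 N/mm, 3 mm travel) stands 3 mm proud of the rim. Front (-x) and back (+x) each carry two orange clips, 55 mm either side of the middle along y; hinge pins along y, 67 mm from the middle in x, 78.7 to 82.5 mm above the underside (each differs).
- lid_grip (a point): Handle bar centre of the loose blue lid (0.2 kg): grasp here. Bar 18 mm thick (x), 84 long (y), 12 high (z up), its middle 38 mm above the lid's underside, 24 above its plate. Plate 118 x 168 x 6; plug below it 106 x 156 x 8, 3 mm play all round in the box's mouth, foot chamfered; fits either way round. Seated (plate on the seal): 108 mm above the box's underside, over its middle.
- clip_fl (a joint): Hinge of the front left orange clip (box's -x, +y corner). 0 = shut on a hard stop, grows up and outward to 1.8 rad; starts upright at 1.45 to 1.65, stays where left. Below 0.35 rad a spring catch resists, most near 0.25 (about 5 N at the lip's end, more nearer the hinge); pushed past 0.07 it snaps to 0 by itself.
- clip_fl_pad (a point): Middle of the pressed face of the front left clip's lip. The clip is a smooth flap 28 mm wide, 4 thick, reaching 32 mm from the hinge pin; its pressed face lies 9 mm off the pin's axis. The point is 20 mm from the pin along the lip. Site x: from hinge to lip end (+x of the box when shut), z: out of the face, y: along the hinge. Shut: 87.7 to 91.5 mm above the box's underside (each differs), 4 to 8 above the lid plate.
- clip_fr (a joint): Hinge of the front right orange clip (box's -x, -y corner). 0 = shut on a hard stop, grows up and outward to 1.8 rad; starts upright at 1.45 to 1.65, stays where left. Below 0.35 rad a spring catch resists, most near 0.25 (about 5 N at the lip's end, more nearer the hinge); pushed past 0.07 it snaps to 0 by itself.
- clip_fr_pad (a point): Middle of the pressed face of the front right clip's lip. The clip is a smooth flap 28 mm wide, 4 thick, reaching 32 mm from the hinge pin; its pressed face lies 9 mm off the pin's axis. The point is 20 mm from the pin along the lip. Site x: from hinge to lip end (+x of the box when shut), z: out of the face, y: along the hinge. Shut: 87.7 to 91.5 mm above the box's underside (each differs), 4 to 8 above the lid plate.
- clip_bl (a joint): Hinge of the back left orange clip (box's +x, +y corner). 0 = shut on a hard stop, grows up and outward to 1.8 rad; starts upright at 1.45 to 1.65, stays where left. Below 0.35 rad a spring catch resists, most near 0.25 (about 5 N at the lip's end, more nearer the hinge); pushed past 0.07 it snaps to 0 by itself.
- clip_bl_pad (a point): Middle of the pressed face of the back left clip's lip. The clip is a smooth flap 28 mm wide, 4 thick, reaching 32 mm from the hinge pin; its pressed face lies 9 mm off the pin's axis. The point is 20 mm from the pin along the lip. Site x: from hinge to lip end (-x of the box when shut), z: out of the face, y: along the hinge. Shut: 87.7 to 91.5 mm above the box's underside (each differs), 4 to 8 above the lid plate.
- clip_br (a joint): Hinge of the back right orange clip (box's +x, -y corner). 0 = shut on a hard stop, grows up and outward to 1.8 rad; starts upright at 1.45 to 1.65, stays where left. Below 0.35 rad a spring catch resists, most near 0.25 (about 5 N at the lip's end, more nearer the hinge); pushed past 0.07 it snaps to 0 by itself.
- clip_br_pad (a point): Middle of the pressed face of the back right clip's lip. The clip is a smooth flap 28 mm wide, 4 thick, reaching 32 mm from the hinge pin; its pressed face lies 9 mm off the pin's axis. The point is 20 mm from the pin along the lip. Site x: from hinge to lip end (-x of the box when shut), z: out of the face, y: along the hinge. Shut: 87.7 to 91.5 mm above the box's underside (each differs), 4 to 8 above the lid plate.
- beaker_03: Clear bystander beaker with a little in it, 61 x 64 mm, 72 mm high; origin at the centre of its underside. Leave it alone.
- beaker_18: Clear bystander beaker with a little in it, 61 x 64 mm, 72 mm high; origin at the centre of its underside. Leave it alone.
- beaker_21: Clear bystander beaker with a little in it, 61 x 64 mm, 72 mm high; origin at the centre of its underside. Leave it alone.

How it is judged:
By the outcome, as a careful person would: the job done as asked, in the order asked, and still so for the second after the job is handed in, with the robot touching nothing.
It also fails if it takes over 72 s, if anything falls off the work surface, if the arm or the gripper's body presses on something with over 40 N, if the wrist force passes 120 N, or if a joint passes its speed limit or range.

## Working session

There is one attempt and no reset: what is moved stays moved. The work goes in short steps, each a Python script; the robot and the scene stay as the last script left them, time stands still between calls to the robot, and variables do not carry over. Pictures are saved under pics/ and viewed, at most 10 in all, crops included, and the job is handed in when it is done.

```bash
mkdir -p pics; ls
cat > h.py <<'E'
import numpy as np, cv2
from scipy.spatial.transform import Rotation as R
from cell import r, optics
def cam(name):
    if name=="wrist":
        T=np.eye(4); T[:3,:3]=R.from_quat(r.current_ee_rot()).as_matrix(); T[:3,3]=r.current_tool_pos()
        im=optics.get_image(name); W=T@np.array(im["mount"])
    else:
        im=optics.get_image(name); W=np.linalg.inv(im["camera_from_world"])
    return im,W
def pts(im,W):
    d=im["depth"].astype(float); v,u=np.mgrid[:480,:640]
    P=np.stack([(u-im["cx"])/im["fx"]*d,(v-im["cy"])/im["fy"]*d,d],-1)@W[:3,:3].T+W[:3,3]
    P[d==0]=np.nan
    return P
def save(im,n): cv2.imwrite(f"pics/{n}.png",im["pixels"][...,::-1])
E
python3 - <<'E'
from h import *
for n in ["top","side"]:
    im,W=cam(n); save(im,n+"0"); np.savez(f"{n}0.npz",px=im["pixels"],P=pts(im,W),W=W)
    print(n,W[:3,3].round(3),W[:3,2].round(2),im["fx"])
print(r.finger_overhang,r.current_ee_rot(),r.current_contact_force(),r.current_t())
E
```

```text
pics
top [ 0.567 -0.1    1.074] [ 0.06  0.03 -1.  ] 506.6275324195706
side [0.446 0.776 0.492] [ 0.19 -0.88 -0.43] 456.4231682321966
0.022 [ 1.91179082e-01  9.81555029e-01 -5.12918459e-04 -1.42733978e-04] [ 0.19543093 -0.29627467  0.68410644] 0.1
```

View pics/top0.png

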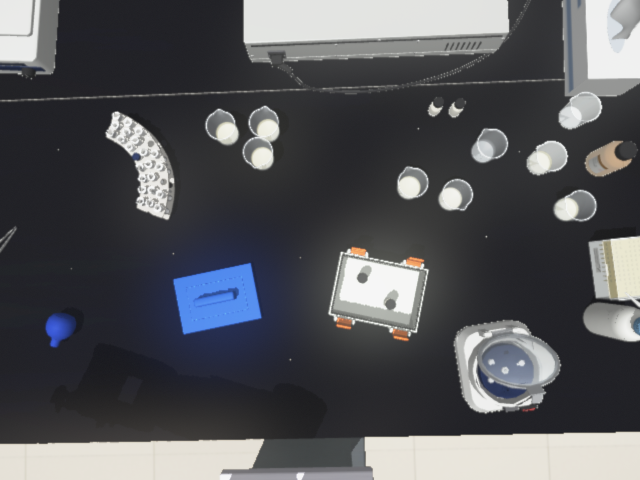

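View pics/side0.png

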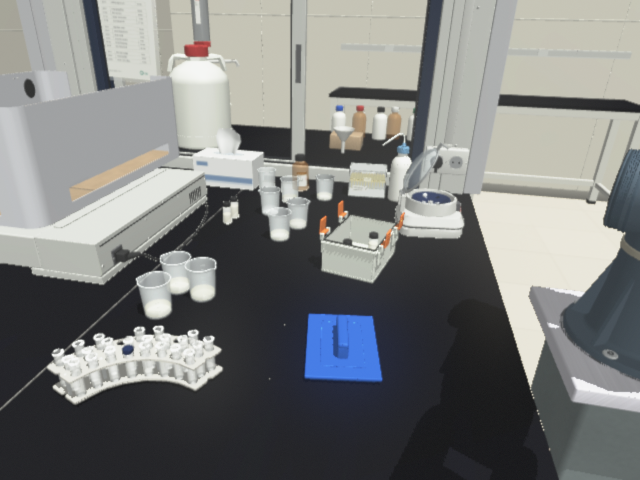

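The top view shows the blue lid at (217,298), its bar at (215,298), and the box at (379,290). The clips stand upright at (358,252), (415,262), (345,323) and (401,334), and the beakers sit behind the box at (412,183), (455,194) and beyond. The side view agrees: lid at (342,345), box at (360,245).

```bash
cat >> h.py <<'E'
def rect(P):  # min-area rectangle of xy points -> centre, size, angle of long side
    (c,s,a)=cv2.minAreaRect((P[:,:2]*1000).astype(np.float32)); a=np.radians(a)
    if s[0]<s[1]: a+=np.pi/2; s=s[::-1]
    a=(a+np.pi/2)%np.pi-np.pi/2
    return np.array(c)/1000,np.array(s),a
def masks(px):
    h=cv2.cvtColor(px,cv2.COLOR_RGB2HSV)
    return {"blue":cv2.inRange(h,(105,120,60),(125,255,255))>0,"orange":cv2.inRange(h,(4,150,100),(20,255,255))>0}
def blobs(m,amin=30):
    n,l,s,c=cv2.connectedComponentsWithStats(m.astype(np.uint8))
    return [l==i for i in range(1,n) if s[i,4]>=amin]
E
python3 - <<'E'
from h import *
for n in ["top","side"]:
    d=np.load(n+"0.npz"); P=d["P"]; M=masks(d["px"]); print(n)
    for b in blobs(M["blue"],400):
        Q=P[b]; Q=Q[np.isfinite(Q[:,0])]; print("blue",len(Q),np.percentile(Q,[2,50,98],axis=0).round(3).tolist())
        for lo,hi in [(0.005,0.022),(0.037,0.06)]:
            q=Q[(Q[:,2]>lo)&(Q[:,2]<hi)]
            if len(q)>20: print(lo,len(q),*rect(q),np.median(q[:,2]))
    for b in blobs(M["orange"],15):
        Q=P[b]; Q=Q[np.isfinite(Q[:,0])]; print("orange",np.argwhere(b).mean(0)[::-1],len(Q),np.percentile(Q,[5,50,95],axis=0).round(3).tolist())
    if n=="top":
        S=P[225:350,310:450].reshape(-1,3); S=S[np.isfinite(S[:,0])]
        q=S[(S[:,2]>.068)&(S[:,2]<.084)]; print("rim",len(q),*rect(q),np.median(q[:,2]))
E
```

```text
top
blue 6881 [[0.415, 0.065, -0.004], [0.501, 0.151, 0.012], [0.585, 0.25, 0.043]]
0.005 4109 [0.52274487 0.15224718] [173.15948486 131.67930603] -1.3906027361852025 0.013317386220303762
0.037 356 [0.51582574 0.15312125] [82.79489899 17.87835312] -1.3945770713484684 0.042732019336398586
blue 768 [[0.427, 0.451, -0.003], [0.467, 0.472, 0.043], [0.493, 0.523, 0.056]]
0.005 21 [0.47292831 0.4595162 ] [47.80734634 17.13497543] 0.2806793690045617 0.02038975270126464
0.037 507 [0.46655524 0.47427203] [59.37755585 51.47940063] 0.3488600879151438 0.04847670071593746
orange [416.62 260.82] 50 [[0.575, -0.261, 0.083], [0.58, -0.254, 0.102], [0.585, -0.244, 0.114]]
orange [343.25925926 326.14814815] 27 [[0.458, -0.119, 0.109], [0.461, -0.108, 0.112], [0.464, -0.098, 0.114]]
orange [400.8        337.88571429] 35 [[0.416, -0.239, -0.003], [0.436, -0.218, 0.111], [0.44, -0.205, 0.114]]
rim 1294 [ 0.52116003 -0.17969583] [175.76550293 146.9808197 ] 1.340871914608742 0.07520461071480117
side
blue 4915 [[0.449, 0.074, 0.001], [0.51, 0.18, 0.015], [0.575, 0.243, 0.045]]
0.005 4156 [0.51379395 0.15688995] [171.35012817 117.95944214] -1.3941708227689338 0.015151201629445749
0.037 356 [0.51326611 0.15707272] [84.39548492 17.63586044] -1.412462678137116 0.04427048755530899
orange [340.4        208.51428571] 70 [[0.573, -0.255, 0.085], [0.58, -0.243, 0.099], [0.585, -0.233, 0.114]]
orange [322.73255814 224.69767442] 86 [[0.597, -0.149, 0.084], [0.603, -0.136, 0.099], [0.608, -0.126, 0.114]]
orange [399.88235294 224.17647059] 17 [[0.434, -0.213, 0.083], [0.437, -0.202, 0.09], [0.439, -0.199, 0.097]]
orange [386.8        238.75555556] 45 [[0.457, -0.11, 0.085], [0.461, -0.097, 0.098], [0.465, -0.092, 0.112]]
```

```bash
cat >> h.py <<'E'
def down(yaw): return (R.from_euler("z",yaw)*R.from_euler("x",np.pi)).as_quat()
E
python3 - <<'E'
from h import *
print(np.array(optics.get_image("wrist")["mount"]).round(3).tolist())
for p,y in [((.52,-.173,.30),-.23),((.516,.155,.30),.178)]:
    for a in (-np.pi/2,0,np.pi/2,np.pi): 
        q=r.inverse_kinematics(p,down(y+a)); print(a,None if q is None else np.round(q,2))
r.move_to((.515,-.173,.32),down(-.23-np.pi/2)); r.sleep(.1)
im,W=cam("wrist"); save(im,"wbox"); np.savez("wbox.npz",px=im["pixels"],P=pts(im,W),W=W,K=[im[k] for k in("fx","fy","cx","cy")])
print(r.current_t(),r.current_tool_pos(),r.current_contact_force())
E
```

```text
[[-0.0, -0.956, -0.293, 0.074], [1.0, -0.001, 0.002, 0.0], [-0.002, -0.293, 0.956, -0.12], [0.0, 0.0, 0.0, 1.0]]
-1.5707963267948966 None
0 [-0.41  0.3   1.6  -0.    1.24  1.39]
1.5707963267948966 [-0.41  0.3   1.6   0.    1.24 -0.18]
3.141592653589793 [-0.41  0.3   1.6   0.    1.24 -1.75]
-1.5707963267948966 None
0 [ 0.21  0.29  1.62 -0.    1.23  1.6 ]
1.5707963267948966 [ 0.21  0.29  1.62 -0.    1.23  0.03]
3.141592653589793 [ 0.21  0.29  1.62  0.    1.23 -1.54]Traceback (most recent call last):
  File "<stdin>", line 6, in <module>
cell.PlanningError: the arm cannot take that pose within its joint ranges
```

Run:
```python
from h import *
r.move_to((.527,-.144,.27),down(-.23+np.pi/2)); r.sleep(.1)
im,W=cam("wrist"); save(im,"wbox"); np.savez("wbox.npz",px=im["pixels"],P=pts(im,W),W=W,K=[im[k] for k in("fx","fy","cx","cy")])
print(r.current_t(),r.current_tool_pos(),r.current_contact_force())
r.move_to((.516-.005,.155+.03,.23),down(.178+np.pi/2)); r.sleep(.1)
im,W=cam("wrist"); save(im,"wlid"); np.savez("wlid.npz",px=im["pixels"],P=pts(im,W),W=W,K=[im[k] for k in("fx","fy","cx","cy")])
print(r.current_t(),r.current_tool_pos(),r.current_contact_force())
cv2.imwrite("pics/both.png",np.hstack([cv2.resize(cv2.imread(f"pics/{n}.png"),(400,300)) for n in("wbox","wlid")]))
```

```text
2.875 [ 0.52712173 -0.14350949  0.26999646] [-0.22984872  0.73116391 -0.47820856]
4.2833 [0.5114119  0.18406857 0.23013301] [ 0.48636781 -0.22070803 -1.12687131]
```

View pics/wbox.png

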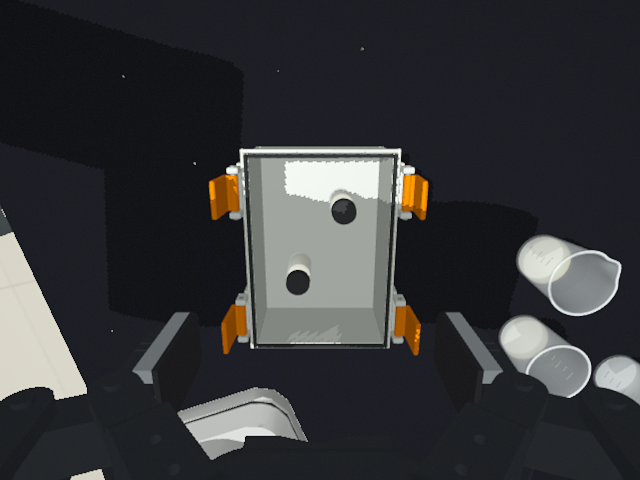

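View pics/wlid.png

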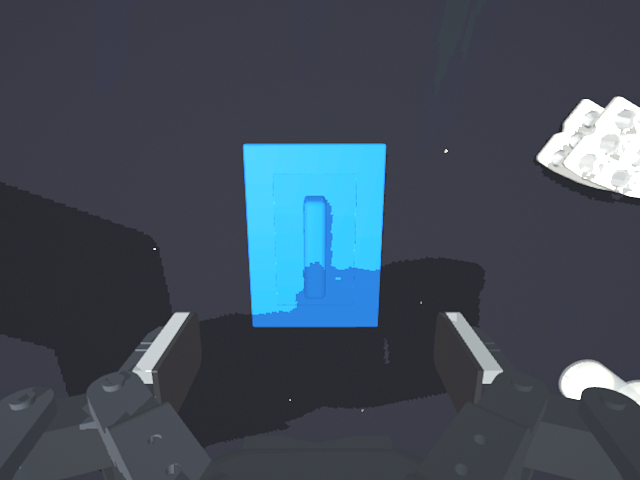

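Both wrist views are clear. In the box view, the rim corners are at about (246,153), (400,151), (390,347) and (252,348), and the clips are at (223,197), (415,196), (234,328) and (406,328). In the lid view, the plate corners are at (244,144), (386,144), (378,327) and (253,327), and the bar is at (314,247).

```bash
cat > meas.py <<'E'
from h import *
def edges(Q,c,a,hx,hy,cy,cx):
    # Q top-surface points; iterate centre and yaw from the four side lines (box x,y half sizes hx,hy)
    for _ in range(4):
        Rm=np.array([[np.cos(a),-np.sin(a)],[np.sin(a),np.cos(a)]]); q=(Q[:,:2]-c)@Rm
        def side(k,s,lim,h):   # outermost points in bins along the other axis
            o=q[:,1-k]; out=[]
            for b in np.arange(-lim,lim,.004):
                m=(o>=b)&(o<b+.004)&(np.abs(s*q[:,k]-h)<.008)
                if m.sum()>1: out.append((b+.002,s*np.max(s*q[m,k])))
            out=np.array(out); p=np.polyfit(*out.T,1)
            for _ in range(2):
                e=np.abs(np.polyval(p,out[:,0])-out[:,1]); g=out[e<=np.percentile(e,75)]; p=np.polyfit(*g.T,1)
            return p
        xm,xp=side(0,-1,cy,hx),side(0,1,cy,hx); ym,yp=side(1,-1,cx,hy),side(1,1,cx,hy)
        c=c+Rm@[(xm[1]+xp[1])/2,(ym[1]+yp[1])/2]
        a=a+np.mean([ym[0],yp[0],-xm[0],-xp[0]])
    return c,a,(xp[1]-xm[1],yp[1]-ym[1]),[xm[0],xp[0],ym[0],yp[0]]
E
python3 - <<'E'
from meas import *
d=np.load("wlid.npz"); P=d["P"]; M=masks(d["px"])
b=max(blobs(M["blue"],400),key=lambda b:b.sum()); Q=P[b]; Q=Q[np.isfinite(Q[:,0])]
q=Q[(Q[:,2]>.009)&(Q[:,2]<.02)]; print("lid",len(q),np.median(q[:,2]),*rect(q),edges(q,rect(q)[0],rect(q)[2]+np.pi/2,.059,.084,.075,.05))
q=Q[(Q[:,2]>.04)]; print("bar",len(q),np.median(q[:,2]),*rect(q))
d=np.load("wbox.npz"); P=d["P"]; M=masks(d["px"])
S=P[130:370,180:450]; mm=~M["orange"][130:370,180:450]; q=S[mm&(S[...,2]>.07)&(S[...,2]<.084)]
print("rim z",np.median(q[:,2])); c,a,s,e=edges(q,np.array([.52,-.173]),-.23,.06,.085,.035,.05); print("box",c,a,s,e)
Rm=np.array([[np.cos(a),-np.sin(a)],[np.sin(a),np.cos(a)]])
for b in blobs(M["orange"],15):
    Q=P[b]; Q=Q[np.isfinite(Q[:,0])]; Q[:,:2]=(Q[:,:2]-c)@Rm; print("orange",np.argwhere(b).mean(0)[::-1].round(),len(Q),np.percentile(Q*1000,[3,50,97],axis=0).round(1).tolist())
    for z in range(80,118,4):
        m=np.abs(Q[:,2]*1000-z)<2
        if m.any(): print(z,(Q[m].mean(0)*1000).round(1)[[0]],(np.ptp(Q[m],axis=0)*1000).round(1)[[0]],end=" ")
    print()
E
```

```text
Traceback (most recent call last):
  File "meas.py", line 15, in edges
    xm,xp=side(0,-1,cy,hx),side(0,1,cy,hx); ym,yp=side(1,-1,cx,hy),side(1,1,cx,hy)
                                                                   ~~~~^^^^^^^^^^^
  File "meas.py", line 11, in side
    out=np.array(out); p=np.polyfit(*out.T,1)
                         ~~~~~~~~~~^^^^^^^^^^
TypeError: polyfit() missing 2 required positional arguments: 'y' and 'deg'
```

```bash
sed -i 's/(105,120,60)/(92,120,40)/' h.py
cat > m1.py <<'E'
from meas import *
d=np.load("wlid.npz"); P=d["P"]; M=masks(d["px"])
b=max(blobs(M["blue"],400),key=lambda b:b.sum()); Q=P[b]; Q=Q[np.isfinite(Q[:,0])]
q=Q[(Q[:,2]>.009)&(Q[:,2]<.02)]; print("lid",len(q),np.median(q[:,2]),*rect(q)); print(edges(q,rect(q)[0],rect(q)[2]+np.pi/2,.059,.084,.075,.05))
q=Q[(Q[:,2]>.04)]; print("bar",len(q),np.median(q[:,2]),*rect(q))
d=np.load("wbox.npz"); P=d["P"]; M=masks(d["px"])
S=P[130:370,180:450]; mm=~M["orange"][130:370,180:450]; q=S[mm&(S[...,2]>.07)&(S[...,2]<.084)]
print("rim z",np.median(q[:,2])); c,a,s,e=edges(q,np.array([.52,-.173]),-.23,.06,.085,.035,.05); print("box",c,a,s,e)
Rm=np.array([[np.cos(a),-np.sin(a)],[np.sin(a),np.cos(a)]])
for b in blobs(M["orange"],15):
    Q=P[b]; Q=Q[np.isfinite(Q[:,0])]; Q[:,:2]=(Q[:,:2]-c)@Rm; print("orange",np.argwhere(b).mean(0)[::-1].round(),len(Q),np.percentile(Q*1000,[3,50,97],axis=0).round(1).tolist())
    for z in range(80,118,4):
        m=np.abs(Q[:,2]*1000-z)<2
        if m.any(): print(z,(Q[m].mean(0)*1000).round(1)[[0]],(np.ptp(Q[m],axis=0)*1000).round(1)[[0]],end=" ")
    print()
E
python3 m1.py
```

```text
lid 22259 0.01342780383788722 [0.51557971 0.15612761] [167.27949524 118.21393585] -1.3940130471191035
(array([0.5156551 , 0.15637492]), np.float64(0.1770547977121672), (np.float64(0.11731648922972246), np.float64(0.16667380790145225)), [np.float64(-0.0008179832453292224), np.float64(-0.0021194561351134773), np.float64(-0.0018911016068565573), np.float64(-0.00104634096639854)])
bar 2043 0.04286754493676109 [0.51525336 0.15656482] [82.53159332 17.52085876] -1.388794766055418
rim z 0.07480388147938838
box [ 0.52329303 -0.1766199 ] -0.2145790499468081 (np.float64(0.12485301355228481), np.float64(0.17236847150206758)) [np.float64(0.008484821214316611), np.float64(0.012418009870443383), np.float64(0.027298905623132644), np.float64(-0.006407139463206748)]
orange [223. 195.] 1068 [[-96.2, 42.1, 0.6], [-72.2, 55.3, 90.5], [-63.7, 68.3, 112.4]]
80 [-68.5] [10.1] 84 [-67.6] [9.9] 88 [-71.9] [3.8] 92 [-72.1] [2.6] 96 [-72.4] [3.] 100 [-72.6] [1.6] 104 [-72.9] [2.7] 108 [-73.5] [5.4] 112 [-74.9] [4.3] 
orange [415. 195.] 943 [[64.6, 40.4, 81.3], [71.5, 53.9, 89.0], [74.5, 66.3, 113.4]]
80 [66.7] [11.] 84 [68.7] [9.3] 88 [72.5] [3.] 92 [72.3] [3.8] 96 [72.1] [2.9] 100 [71.9] [4.] 104 [71.5] [1.9] 108 [71.6] [5.1] 112 [72.7] [4.6] 116 [73.2] [0.9] 
orange [233. 326.] 821 [[-100.6, -88.5, -0.2], [-73.5, -53.5, 89.8], [-65.3, -41.4, 111.6]]
80 [-69.8] [11.2] 84 [-69.3] [12.2] 88 [-73.6] [3.9] 92 [-73.7] [3.5] 96 [-73.9] [3.9] 100 [-74.] [3.9] 104 [-74.3] [3.6] 108 [-75.] [5.2] 112 [-75.9] [4.4] 
orange [408. 327.] 835 [[63.2, -69.2, 82.5], [71.8, -55.2, 92.1], [75.7, -43.4, 113.3]]
80 [68.] [11.6] 84 [67.2] [12.5] 88 [71.6] [9.6] 92 [72.] [3.8] 96 [72.1] [3.7] 100 [72.3] [3.5] 104 [72.6] [4.1] 108 [72.7] [3.9] 112 [74.] [4.9] 116 [74.1] [1.8]
```

```bash
cat > m2.py <<'E'
from h import *
d=np.load("wbox.npz"); P=d["P"]; M=masks(d["px"]); z=np.nan_to_num(P[...,2]).astype(np.float32); k=np.ones((3,3))
flat=(cv2.dilate(z,k)-cv2.erode(z,k))<.005
m=flat&~(cv2.dilate(M["orange"].astype(np.uint8),np.ones((5,5)))>0)&(z>.071)&(z<.082); m[:, :180]=0; m[:,450:]=0; m[:130]=0; m[370:]=0
Q=P[m]; print(len(Q),np.percentile(Q[:,2],[5,50,95]))
c=np.array([.522,-.1766]); a=-.226
for _ in range(5):
    Rm=np.array([[np.cos(a),-np.sin(a)],[np.sin(a),np.cos(a)]]); q=(Q[:,:2]-c)@Rm; o=[]
    for kx,s,lim,h in [(0,-1,.035,.058),(0,1,.035,.058),(1,-1,.05,.083),(1,1,.05,.083)]:
        t=q[(np.abs(q[:,1-kx])<lim)&(np.abs(s*q[:,kx]-h)<.006)]
        p=np.polyfit(t[:,1-kx],t[:,kx],1); e=np.abs(np.polyval(p,t[:,1-kx])-t[:,kx]); g=e<.002; p=np.polyfit(t[g,1-kx],t[g,kx],1); o.append((p[1],p[0],len(t)))
    o=np.array(o); c=c+Rm@[(o[0,0]+o[1,0])/2,(o[2,0]+o[3,0])/2]; w=o[:,2]*[.035**2,.035**2,.05**2,.05**2]
    a+=np.sum(w*o[:,1]*[-1,-1,1,1])/w.sum()
print(c,a,o.round(4).tolist())
Rm=np.array([[np.cos(a),-np.sin(a)],[np.sin(a),np.cos(a)]])
np.savez("box.npz",c=c,a=a)
for b in blobs(M["orange"],15):
    Q=P[b&flat]; Q[:,:2]=(Q[:,:2]-c)@Rm; Q=Q[(Q[:,2]>.087)]*1000; print((np.percentile(Q[:,1],[3,97])).round(1),np.percentile(Q[:,2],98).round(1))
    f=Q[(Q[:,2]>90)&(Q[:,2]<110)&(abs(Q[:,0])<80)]; p=np.polyfit(f[:,2],abs(f[:,0]),1); print("x at z=90,110",np.polyval(p,[90,110]).round(1))
E
python3 m2.py
```

```text
2959 [0.0715305  0.07587219 0.07794341]
[ 0.52323523 -0.17646837] -0.22823849865462267 [[-0.0574, -0.0017, 252.0], [0.0574, -0.0003, 265.0], [-0.0831, 0.0006, 537.0], [0.0831, -0.0007, 809.0]]
[41.9 65.9] 112.9
x at z=90,110 [72.4 74. ]
[42.  66.1] 114.1Traceback (most recent call last):
  File "m2.py", line 19, in <module>
    f=Q[(Q[:,2]>90)&(Q[:,2]<110)&(abs(Q[:,0])<80)]; p=np.polyfit(f[:,2],abs(f[:,0]),1); print("x at z=90,110",np.polyval(p,[90,110]).round(1))
                                                      ~~~~~~~~~~^^^^^^^^^^^^^^^^^^^^^^
    raise TypeError("expected non-empty vector for x")
TypeError: expected non-empty vector for x
```

Run:
```python
from h import *
b=np.load("box.npz"); c=b["c"]; a=float(b["a"])
L=np.array([.5155,.1564]); yl=.177
q=down(yl+np.pi/2)
r.move_to((*L,.12),q); r.move_linear((*L,.041),vel=.08); print("pre",r.current_contact_force().round(2))
r.set_gripper(0.0,40); print("grip",r.current_opening(),r.current_finger_force(),r.current_contact_force().round(2))
r.move_linear((*L,.20),vel=.15)
r.move_to((*c,.20),down(a+np.pi/2)); r.move_linear((*c,.135),vel=.12); r.sleep(.15)
print(r.current_opening(),r.current_contact_force().round(2),r.current_tool_pos(),r.current_t())
for n in("side","wrist"):
    im,W=cam(n); save(im,n+"1")
im=cv2.imread("pics/side1.png")[140:300,270:470]; cv2.imwrite("pics/c1.png",np.hstack([cv2.resize(im,(400,320)),cv2.resize(cv2.imread("pics/wrist1.png"),(400,320))]))
```

```text
pre [-0.72 -0.33  0.72]
grip 0.210322297410432 39.63884711265564 [-1.17 -0.56  3.19]
0.20012746084084998 [-0.69  0.13 -0.32] [ 0.52369037 -0.17657886  0.13587814] 9.875
```

View pics/c1.png

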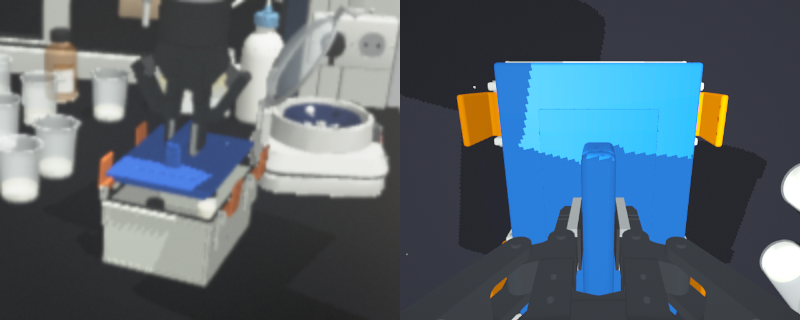

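The lid hangs level from the gripper, with its plate at (170,150) in the side crop directly over the box mouth, and it is centred between the clips in the wrist crop. Next I'll lower it, watching the force.

Run:
```python
from h import *
b=np.load("box.npz"); c=b["c"]
f0=r.current_contact_force()
log=[]; z=.135
while z>.1065:
    z-=.003 if z>.124 else .001 if z>.113 else .0005
    r.move_linear((*c,z),vel=.04); f=r.current_contact_force()-f0; log.append((round(z*1e3,1),*f.round(1),(r.current_tool_pos()[2]*1e3).round(1)))
    if f[2]>9 or np.hypot(f[0],f[1])>9: break
for l in log: print(*l)
r.sleep(.2); print(r.current_contact_force()-f0,r.current_tool_pos(),r.current_t())
```

```text
132.0 -0.5 0.3 0.1 131.9
129.0 -0.1 1.1 -0.2 128.8
126.0 -0.0 1.6 -0.3 125.8
123.0 0.0 0.3 0.0 122.8
122.0 -0.4 -0.3 -0.4 122.0
121.0 0.0 0.8 -0.8 120.9
120.0 0.4 0.2 0.1 119.9
119.0 -0.3 0.9 -0.4 118.9
118.0 0.5 -0.1 -0.4 117.9
117.0 -0.3 0.5 0.3 116.9
116.0 0.2 -0.2 0.1 115.9
115.0 0.5 0.3 -0.5 114.9
114.0 -0.6 -0.0 -0.1 113.9
113.0 0.3 0.3 -1.1 112.9
112.5 0.9 0.3 -0.7 112.5
112.0 0.3 0.8 -0.9 112.0
111.5 0.6 -0.1 -0.0 111.5
111.0 0.2 0.0 0.5 111.0
110.5 -0.5 0.8 2.9 110.6
110.0 -1.1 1.5 5.1 110.2
109.5 -2.4 0.5 7.9 109.8
109.0 -3.5 1.8 9.9 109.4
[-3.02720607  1.62108006  9.60093621] [ 0.52332267 -0.1765014   0.10942658] 15.675
```

Contact came at TCP z = 111 mm, as expected for a seated lid. I'll release it and check.

Run:
```python
from h import *
b=np.load("box.npz"); c=b["c"]; a=float(b["a"])
r.set_gripper(.42); p=r.current_tool_pos(); print(r.current_contact_force().round(2))
r.move_linear((p[0],p[1],.19),vel=.15); r.move_to((.527,-.144,.27),down(a+np.pi/2)); r.sleep(.05)
im,W=cam("wrist"); save(im,"w2"); P=pts(im,W); np.savez("w2.npz",px=im["pixels"],P=P)
M=masks(im["pixels"]); bl=max(blobs(M["blue"],400),key=lambda b:b.sum()); Q=P[bl]; Q=Q[np.isfinite(Q[:,0])]
print(np.percentile(Q[:,2],[5,25,50,75,97]).round(4)); q=Q[(Q[:,2]>.078)&(Q[:,2]<.09)]; x,s,t=rect(q); 
Rm=np.array([[np.cos(a),-np.sin(a)],[np.sin(a),np.cos(a)]]); print("lid in box",(x-c)@Rm*1000,s,t+np.pi/2*(1 if t<0 else -1)-a)
A=np.c_[(q[:,:2]-c)@Rm,np.ones(len(q))]; print("plane",np.linalg.lstsq(A,q[:,2],rcond=None)[0]); print(r.current_t())
```

```text
[ 0.51  0.59 -0.16]
[0.0818 0.0826 0.0832 0.0839 0.1129]
lid in box [ 0.83186599 -0.07901539] [167.61557007 119.02257538] 0.00041545372659526625
plane [ 1.97525988e-04 -3.35762209e-05  8.31133463e-02]
17.225
```

View pics/w2.png

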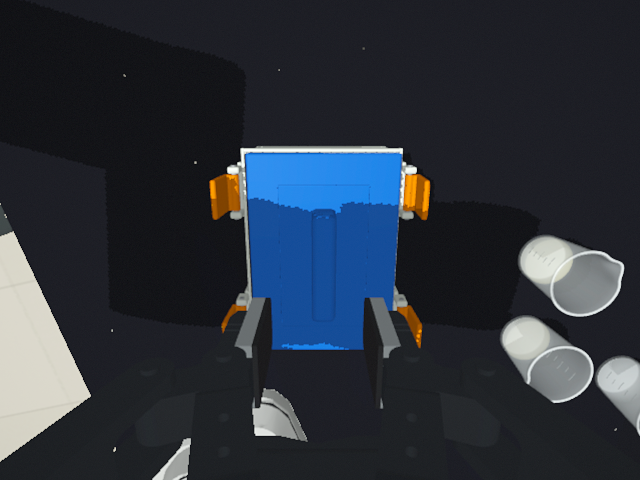

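The lid sits flat and level in the mouth: plate (245..402, 152..349), top at about 83 mm, 0.8 mm off centre. All four clips are still upright. Now the front left clip.

```bash
cat > clip.py <<'E'
from h import *
b=np.load("box.npz"); c=b["c"]; a=float(b["a"]); Rm=np.array([[np.cos(a),-np.sin(a)],[np.sin(a),np.cos(a)]])
L,H,HALF=.026,.0806,.011     # lever of the pressing edge, mean pin height, half finger width along x
def tcp(name,u,v):           # u: inward of the pin, v: above the pin, of the finger's inner bottom edge
    s=1 if name[0]=="f" else -1
    x=s*(-.067+u-HALF); y=.055 if name[1]=="l" else -.055
    return (*(c+Rm@[x,y]),H+v+r.finger_overhang)
def arc(t): return L*np.cos(t)-.009*np.sin(t), L*np.sin(t)+.009*np.cos(t)
def clip(name):
    t0=r.current_t()
    p=tcp(name,-.028,.024); r.move_to((p[0],p[1],.165),down(a)); r.move_linear(p,vel=.12)
    f0=r.current_contact_force(); log=[]
    F=lambda:r.current_contact_force()-f0
    for t in (1.45,1.2,.95,.7,.48):
        r.move_linear(tcp(name,*arc(t)),vel=.07); f=F(); log.append((round(t,2),*f.round(1)))
        if np.linalg.norm(f)>15: print("STOP",log); return False
    v=arc(.42)[1]; u=arc(.3)[0]; pk=0; done=False
    while H+v>.0868:
        r.move_linear(tcp(name,u,v),vel=.04); f=F(); n=np.linalg.norm(f); log.append((round((H+v)*1e3,1),*f.round(1)))
        pk=max(pk,f[2])
        if n>16: break
        if pk>3.5 and f[2]<1.2 and v<.013:
            if done: break
            done=True
        else: done=False
        v-=.001 if v>.0125 else .0006
    print(name,"done",done); [print(*l) for l in log]
    q=r.current_tool_pos(); r.move_linear((q[0],q[1],.165),vel=.2)
    print("t",t0,r.current_t()); return done
E
python3 - <<'E'
from clip import *
r.set_gripper(0.0,20)
clip("fl")
E
```

```text
fl done True
1.45 0.1 -0.9 -0.9
1.2 1.7 0.4 -0.9
0.95 1.2 0.2 -0.2
0.7 1.1 0.5 -0.6
0.48 0.3 0.2 -0.3
99.4 1.1 -0.1 -1.1
98.4 1.2 -1.1 -1.7
97.4 0.3 -0.3 0.8
96.4 1.3 -1.0 3.5
95.4 2.5 -0.8 6.3
94.4 3.6 -1.2 7.6
93.4 3.5 -0.4 6.7
92.4 2.5 -0.8 4.1
91.8 2.0 -0.7 0.3
91.2 0.5 0.7 -0.7
t 17.6583 23.9167
```

Run:
```python
from clip import *
im,W=cam("side"); P=pts(im,W); save(im,"side3")
for bb in blobs(masks(im["pixels"])["orange"],12):
    Q=P[bb]; Q=Q[np.isfinite(Q[:,0])]; Q[:,:2]=(Q[:,:2]-c)@Rm; print((np.percentile(Q,[5,50,95],axis=0)*1e3).round(1).tolist())
cv2.imwrite("pics/c3.png",cv2.resize(cv2.imread("pics/side3.png")[180:300,290:440],(750,600)))
```

```text
[[65.0, -65.3, 85.5], [70.8, -52.3, 98.7], [73.2, -41.9, 113.4]]
[[-79.3, -53.4, 84.7], [-78.4, -45.7, 93.3], [-75.0, -40.2, 108.2]]
[[63.4, 47.5, 84.7], [69.2, 60.6, 97.4], [71.2, 68.3, 110.8]]
[[-71.6, 49.7, 88.0], [-58.7, 61.1, 90.8], [-44.2, 68.4, 92.2]]
```

View pics/c3.png

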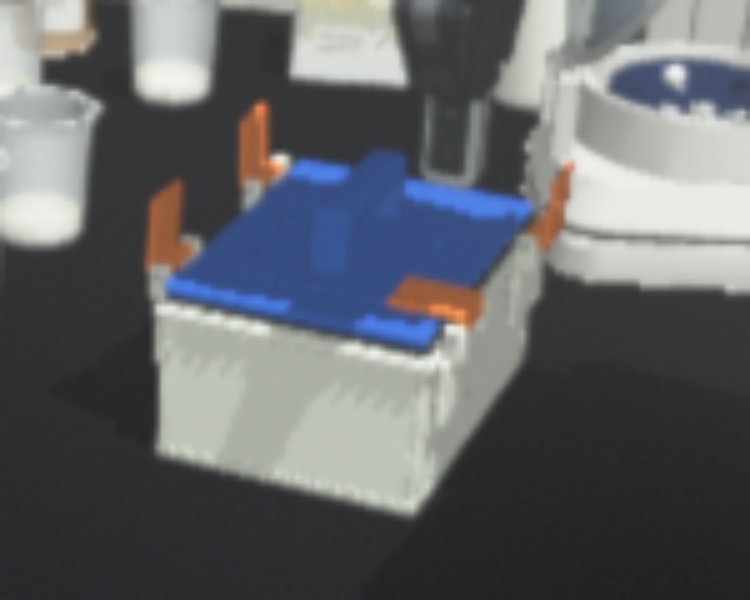

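The front left clip lies flat over the lid, at (435,298) in the crop and 91 mm high, and the other three are still upright. Next are back right, front right and back left.

Run:
```python
from clip import *
for n in ("br","fr","bl"):
    if not clip(n): break
im,W=cam("side"); P=pts(im,W); save(im,"side4")
for bb in blobs(masks(im["pixels"])["orange"],12):
    Q=P[bb]; Q=Q[np.isfinite(Q[:,0])]; Q[:,:2]=(Q[:,:2]-c)@Rm; print((np.percentile(Q,[5,50,95],axis=0)*1e3).round(1).tolist())
```

```text
br done False
1.45 0.2 0.1 0.7
1.2 -0.2 0.5 0.6
0.95 -0.2 1.2 -0.1
0.7 -0.2 0.1 0.6
0.48 -0.3 -0.6 0.2
99.4 -0.1 0.1 0.4
98.4 0.8 0.2 -0.6
97.4 -1.1 -0.3 2.6
96.4 -0.8 1.0 4.8
95.4 -2.5 0.9 8.0
94.4 -1.9 0.2 10.0
93.4 -3.4 0.8 10.2
92.4 -1.9 0.3 1.6
91.8 -0.1 -0.3 1.0
91.2 -3.0 0.5 4.9
90.6 -4.3 3.0 10.2
90.0 -6.4 2.5 15.3
t 23.9667 30.1167
[[36.3, -59.3, 90.3], [51.2, -48.6, 91.9], [61.9, -40.6, 92.9]]
[[63.4, 44.6, 84.0], [69.5, 56.3, 98.6], [71.2, 67.5, 113.6]]
[[-79.2, -49.4, 86.5], [-78.1, -44.0, 92.5], [-76.7, -41.2, 100.2]]
[[-71.4, 51.4, 88.5], [-58.9, 60.4, 90.6], [-43.9, 67.9, 91.9]]
```

Back right snapped: it dropped from 10.2 to 1.6 N, then met the hard stop at 15 N, and it lies flat at 92 mm. I'll fix the stopping rule and go on.

```bash
python3 - <<'E'
s=open("clip.py").read()
i=s.index("        if pk>3.5"); j=s.index("        v-=.001")
s=s[:i]+"        if pk>3.5 and f[2]<max(1.2,.22*pk) and v<.0145: done=True; break\n"+s[j:]
open("clip.py","w").write(s)
E
python3 - <<'E'
from clip import *
for n in ("fr","bl"):
    if not clip(n): break
p=r.current_tool_pos(); r.move_to((.527,-.144,.27),down(a+np.pi/2)); r.sleep(.05)
for n in("side","wrist"):
    im,W=cam(n); P=pts(im,W); save(im,n+"5"); print(n)
    for bb in blobs(masks(im["pixels"])["orange"],12):
        Q=P[bb]; Q=Q[np.isfinite(Q[:,0])]; Q[:,:2]=(Q[:,:2]-c)@Rm; print((np.percentile(Q,[5,50,95],axis=0)*1e3).round(1).tolist())
cv2.imwrite("pics/c5.png",np.hstack([cv2.resize(cv2.imread("pics/side5.png")[180:300,290:440],(400,320)),cv2.resize(cv2.imread("pics/wrist5.png"),(400,320))]))
print(r.current_t())
E
```

```text
fr done True
1.45 -0.2 0.3 -1.2
1.2 -1.9 0.3 0.2
0.95 -2.5 -0.2 0.2
0.7 -2.0 0.3 0.2
0.48 -1.2 -0.8 0.1
99.4 -0.6 -0.2 -0.5
98.4 -1.4 0.2 -0.6
97.4 -0.9 0.2 -0.3
96.4 0.1 0.1 2.6
95.4 0.3 -0.1 3.5
94.4 0.6 -0.0 7.4
93.4 2.0 0.1 8.7
92.4 1.1 0.3 6.5
91.8 0.0 -1.5 4.5
91.2 0.8 0.1 3.6
90.6 -1.5 -0.2 -0.4
t 30.1667 35.95
bl done True
1.45 0.6 -0.5 0.2
1.2 0.4 -0.5 0.1
0.95 0.7 -1.0 -1.0
0.7 0.3 -1.4 -0.5
0.48 0.1 -1.2 0.2
99.4 0.2 -1.9 0.2
98.4 -0.0 -1.7 -0.2
97.4 -0.6 -0.8 0.4
96.4 0.1 -1.5 1.7
95.4 -0.8 -1.2 4.8
94.4 -1.0 -0.0 7.7
93.4 -2.1 -1.3 8.6
92.4 -1.9 0.4 8.2
91.8 -2.6 -1.0 7.9
91.2 -1.1 -1.6 3.7
90.6 -0.1 -1.1 1.0
t 35.95 41.8417
side
[[35.9, -61.0, 90.4], [49.5, -49.2, 91.7], [62.6, -39.8, 93.1]]
[[-71.1, -57.4, 88.0], [-58.8, -47.9, 90.1], [-44.4, -40.4, 91.3]]
[[33.6, 45.8, 88.9], [49.5, 58.5, 90.8], [64.9, 68.4, 92.2]]
[[-71.4, 48.0, 86.6], [-58.0, 60.6, 90.7], [-42.3, 69.5, 92.4]]
wrist
[[-68.1, 41.6, 88.0], [-52.8, 54.0, 89.4], [-37.1, 66.6, 90.7]]
[[36.5, 41.7, 88.2], [51.8, 54.0, 89.5], [67.5, 66.6, 90.7]]
[[-68.1, -68.0, 86.8], [-53.3, -54.7, 88.4], [-37.8, -43.0, 89.6]]
[[36.6, -68.0, 88.8], [52.4, -54.9, 90.3], [67.4, -43.0, 91.5]]
43.4333
```

View pics/c5.png

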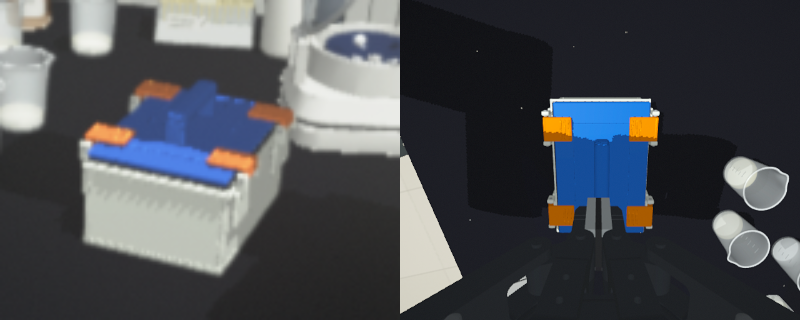

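All four clips lie over the lid: (110,133), (157,90), (270,113) and (232,160) in the side crop. Before handing in, I'll check how flat each flap is.

Run:
```python
from clip import *
im,W=cam("wrist"); P=pts(im,W)
for bb in blobs(masks(im["pixels"])["orange"],12):
    bb=cv2.erode(bb.astype(np.uint8),np.ones((5,5)))>0
    Q=P[bb]; Q=Q[np.isfinite(Q[:,0])]; Q[:,:2]=(Q[:,:2]-c)@Rm; s=-np.sign(Q[:,0].mean())
    A=np.c_[s*Q[:,0],Q[:,1],np.ones(len(Q))]; print(Q.mean(0).round(3),"angle",np.linalg.lstsq(A,Q[:,2],rcond=None)[0][:2].round(3))
```

```text
[-0.053  0.054  0.09 ] angle [0.008 0.009]
[0.052 0.054 0.09 ] angle [0.003 0.002]
[-0.053 -0.055  0.089] angle [0.007 0.001]
[ 0.052 -0.055  0.09 ] angle [ 0.012 -0.001]
```

```bash
python3 -c "
from h import r
print(r.hand_in())"
```

```text
the job is handed in; nothing more can be done
None
```

The lid is seated and all four clips are snapped shut in crosswise order (front left, back right, front right, back left); the highest force I read was about 17 N, the beakers were not touched, and I handed the job in at about 43 s.

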